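Unscrew the yellow-banded router antenna and hold it off

TASK

Unscrew the stub antenna with the yellow band from the router and lift it off. Sockets of this kind come with right-hand or left-hand threads, so feel which way it gives and turn it off that way rather than pulling it; leave the blue-banded antenna screwed down and everything else on the desk where it is. Finish still holding the yellow antenna in the gripper, upright and still, with its lower end a good 5 cm clear above the top of the router.

Things in the scene. Friction and masses are not known exactly. Their poses are not given: they have to be found in the camera images.
- antenna_yellow: Black stub antenna with yellow band and tip, upright, screwed on a socket at one of the two rear corners of the router's top; about 90 g, 72 mm tall. Origin: centre of its underside, z up. Knurled screw collar 29 mm in diameter from 0 to 38 mm above the origin, mast above it 20 mm. The underside starts on a boss 6 mm high and 33 mm wide, 44 mm above the desk.
- yellow_collar (a point): Centre of the yellow antenna's collar, 25 mm above its underside. The collar's lowest 20 mm is hollow and hides a 17 mm threaded post. Starts screwed home: one way it is blocked within 0.1 rad, the other way it turns easily (under 0.1 N m) and rises 2.1 mm per rad. Counterclockwise or clockwise from above: differs from start to start and cannot be seen.
- yellow_tip (a point): Top centre of the yellow antenna, 72 mm above its underside. The antenna comes free after about 2.1 rad of unscrewing (2.4 is safe), then lifts straight up; 17 mm more and it is clear of the post. Let go half-way, it stays in the thread. It must be turned off, not pulled off. A grip of 20 to 35 N is plenty; against the stop it then slips or resists with 0.2 N m or more.
- antenna_blue: The same antenna with a blue band and blue tip on the other socket, 176 mm from the yellow one; to be left alone. Origin and axes as for the yellow one.
- router: Flat black router, 150 mm (x) by 230 mm (y) by 38 mm high, fixed to the desk. Origin: centre of its underside on the desk; its rear panel with the ports faces its own -x. The sockets stand on its top at x = -55 mm, y = +88 and -88 mm; at the start the antennas' x axes are parallel to the router's.
- plant: Small green plant in a black pot, pot 60 mm wide at the rim and 62 mm high, about 110 mm with the leaves, 220 g, loose. Origin: centre of its underside, z up. Not to be disturbed.
- notebook: Closed grey notebook, 148 by 205 by 16 mm with a pen on top (25 mm in all), 450 g, loose. Origin: centre of its underside. Not to be disturbed.
- phone: Red and white cordless phone leaning back in its cradle (85 by 75 mm), about 165 mm high, 350 g, loose. Origin: centre of its underside, z up. Not to be disturbed.
There are look-alikes about, which are no part of the job. What is shaped like the antenna_yellow but red is not meant.

How it is judged:
By the outcome, as a careful person would: the job done as asked, in the order asked, and still so for the second after the job is handed in, while the arm keeps its last pose, push and grip.
It also fails if it takes over 51 s, if anything falls off the work surface, if the arm or the gripper's body presses on something with over 40 N, if the wrist force passes 120 N, or if a joint passes its speed limit or range.

ROBOT

A 7-joint arm with a two-finger parallel gripper is mounted at the origin on the work surface. World frame = base frame: x ahead of the robot, y to its left, z up, the work surface at z = 0. Lengths are in m, angles in rad, forces in N, time in s.
With the tool pointing down it reaches from about 0.4 to 0.875 m from the base axis. Payload 6.5 kg.
Tool frame: the origin (TCP) lies on the mounting face of the last link; the fingertips stand ahead of it and the grasp point (between the pads) lies 147 mm ahead of it (bot.nose_length is the z of the fingertips in the tool frame, in m); z points along the fingers, y is the line along which they close (so a half turn about z gives the same grasp; the last joint's range is limited). The gripper opens to 88 mm and grips with 3 to 60 N. Pads are 18 mm wide; open, the fingers measure 123 mm over their backs; the gripper's body (75 mm by 187 mm) begins 45 mm behind the grasp point.
Start: joints at [-1.318, 0.536, -0.004, 1.538, 0.003, 1.067, -0.071], TCP at [0.204, 0.617, 0.405] pointing down, gripper open.
Joint ranges: [-2.7, 2.7], [-0.37, 2.16], [-1.27, 1.26], [0.24, 2.4], [-1.31, 4.45], [0.19, 1.91], [-2.76, 2.76]. Speed limits (rad/s): [2.39, 2.39, 3.14, 3.14, 3.14, 3.14, 3.14].

INTERFACE

Orientations are given as a unit quaternion [x, y, z, w].
In Python, from plant import bot gives the robot as it stands.
- The arm moves only by the tool arm_command, never from a script. Its argument "commands" is a list of rows, each a list of 3 entries, a list of its own where there are three numbers: the gripper command: -1 is fully open, 1 is shut, values between are in proportion, then the shift along the tool's x, y, z scaled (see below), then the turn about the tool's z scaled (see below). In form: [[gripper, [tx, ty, tz], twist], ...]. A call has 1 to 20 rows; each row is the pose to reach, as a shift and turn from the pose commanded when the call began, along the tool's axes at that moment; what a row does not reach only later rows make up. The controller multiplies each number of a shift by 15 cm and each number of a turn by 120 degrees. A row lasts 1/12 s, in which the tool goes at most 41.7 mm and 7.16 degrees, less where a joint would pass 70% of its speed; a pose out of reach is approached as far as the arm can. A call with a number of a shift or a turn outside -1 to 1 is refused whole. A call with a gripper value outside its range is refused whole. The fingers move at their own pace and stop on an object; the grip force is fixed at half the most. Time passes only in rows, so rows that repeat a pose let the fingers close. It gives the time, the measured TCP pose, the force, the opening and the grip force at its end, in the units of the state.
- bot.get_obs(): the state, without advancing time (a new reading comes with each control period).
- bot.camera(name): name is "scene" or "top" or "wrist"; returns the picture (384x512x3 uint8, blue, green, red); there is no depth.
- bot.calibration(name): a dict with "K" (3x3 intrinsics, pixels), "k1" (the pictures are not rectified: a ray, as slopes to the right and down, at radius r is drawn at 1 + k1 r^2 times it, then the intrinsics apply), "pose" (4x4, takes a point from camera to world coordinates); the wrist camera has in their place "hand_eye" (4x4, takes a point from camera to tool coordinates, whose origin is the TCP and whose axes are the flange's). Camera axes: x right, y down, z forward; pixel columns grow to the right and rows downward; lengths in m; the calibration is good to about 2 mm. A picture is of the moment at which its call begins: read the wrist's pose just before it. calibration takes no time and is no camera call.
- bot.close_job(): hands the job in; it is judged then, once.
The state is a dict: "time": time; "joint_pos": joint angles; "qvel": joint speeds; "effort": joint torques, N m; "ee_pos": TCP position; "tcp_rot": TCP orientation; "ft_force": force on the tool from outside, world axes, zero at the start; "wrist_torque": the same for the moment, N m; "width": finger opening in m; "grasp_force": force on a finger pad.
Only numpy, scipy, OpenCV 4.12 (cv2) and the standard library are available. Lean on these libraries where they do the work, as an engineer would, in place of code of your own. Each camera call takes 0.05 s, during which the arm holds its last target. There are 200 camera calls.

## Working session

There is one attempt and no reset: what is moved stays moved. The work goes in short steps, Python scripts to look and compute and a tool call to move; the robot and the scene stay as the last step left them, time stands still between calls to the robot, and variables do not carry over. Pictures are saved under pics/ and viewed, at most 10 in all, crops included, and the job is handed in when it is done.

Besides the shell and the picture viewer there is one more tool, called as name([rows], argument=value, ...), one row to a line, values as JSON. arm_command: Moves the arm, as the interface text tells. Shifts and turns lie within -1 to 1; 1 stands for 15 cm of shift or 120 degrees of turn. Its arguments: {"type":"object","properties":{"commands":{"type":"array","items":{"type":"array"}}},"required":["commands"]}

```bash
mkdir -p pics; cat > h.py <<'E'
import numpy as np, cv2
from plant import bot
from scipy.spatial.transform import Rotation as R
def pose(name):
    c=bot.calibration(name)
    if 'pose' in c: return c,np.array(c['pose'])
    o=bot.get_obs(); T=np.eye(4); T[:3,:3]=R.from_quat(o['tcp_rot']).as_matrix(); T[:3,3]=o['ee_pos']
    return c,T@np.array(c['hand_eye'])
def ray(c,T,uv):
    d=cv2.undistortPoints(np.array([[uv]],float),np.array(c['K']),np.array([c['k1'],0,0,0.]))[0,0]
    return T[:3,3],T[:3,:3]@np.array([d[0],d[1],1])
def onplane(c,T,uv,z):
    o,d=ray(c,T,uv); return o+d*(z-o[2])/d[2]
E
python3 - <<'E'
from h import *
a=bot.camera('scene');b=bot.camera('top')
cv2.imwrite('pics/s0.png',a);cv2.imwrite('pics/t0.png',b)
cv2.imwrite('pics/both.png',cv2.resize(np.hstack([a,b]),(800,300)))
for n in('scene','top'):
    c=bot.calibration(n);print(n,np.round(c['pose'],3).tolist(),c['k1'],np.round(c['K'],1).tolist())
c,T=pose('wrist');print(np.round(c['hand_eye'],3).tolist())
o=bot.get_obs();print(o)
E
```

```text
scene [[-0.814, 0.36, -0.456, 0.986], [0.581, 0.498, -0.643, 0.619], [-0.004, -0.789, -0.615, 0.644], [0.0, 0.0, 0.0, 1.0]] 0.01705077446110889 [[376.4, 0.0, 255.5], [0.0, 376.4, 186.7], [0.0, 0.0, 1.0]]
top [[0.243, -0.948, 0.207, 0.393], [-0.97, -0.239, 0.047, 0.009], [0.005, -0.212, -0.977, 0.954], [0.0, 0.0, 0.0, 1.0]] -0.008739689785745937 [[358.3, 0.0, 251.4], [0.0, 358.3, 187.9], [0.0, 0.0, 1.0]]
[[0.001, -0.957, -0.29, 0.075], [1.0, 0.001, 0.0, 0.0], [0.0, -0.29, 0.957, 0.02], [0.0, 0.0, 0.0, 1.0]]
{'time': 0.1, 'joint_pos': array([-1.31817481,  0.53709775, -0.00443389,  1.53874639,  0.00258755,
        1.0673197 , -0.07120677]), 'qvel': array([ 1.20229782e-03, -1.47422100e-03, -3.31825645e-05, -3.06543096e-03,
        1.58356247e-03, -5.60074896e-04,  6.04907015e-04]), 'effort': array([ 2.31899015e-03, -5.72079027e+01,  9.93693732e-01, -2.52230573e+01,
       -5.61483472e-02,  1.34001538e-02,  7.84809095e-05]), 'ee_pos': array([0.20364423, 0.61696843, 0.40393267]), 'tcp_rot': array([ 1.58709360e-01,  9.87325036e-01, -7.79497540e-04, -7.09532993e-05]), 'ft_force': array([-0.80635413, -0.25078096,  0.41076979]), 'wrist_torque': array([ 0.02542813,  0.02361268, -0.01993863]), 'grasp_force': 0.0, 'width': 0.08817426912363065}
```

View pics/t0.png

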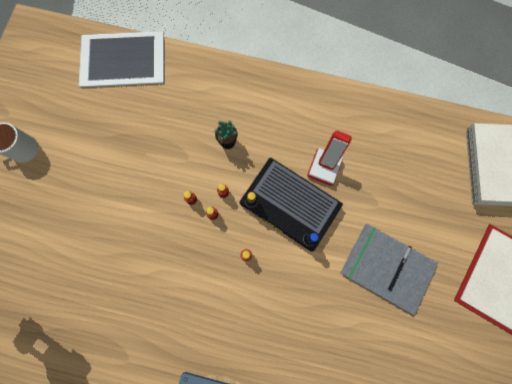

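View pics/s0.png

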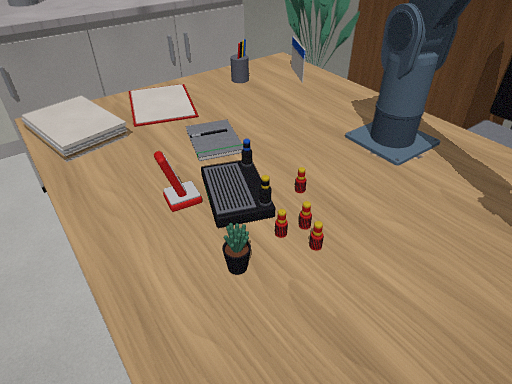

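The top view shows the yellow antenna's tip at about (251,199) and the blue one's at (313,239). Four red look-alikes stand at (190,197), (211,213), (222,190) and (246,255). In the scene view the tips are at (265,181) for yellow and (247,142) for blue.

```bash
cat > loc.py <<'E'
from h import *
def blobs(img,lo,hi):
    m=cv2.inRange(cv2.cvtColor(img,cv2.COLOR_BGR2HSV),lo,hi)
    n,l,s,c=cv2.connectedComponentsWithStats(m)
    return [(s[i,4],c[i],s[i,:4]) for i in range(1,n) if s[i,4]>8]
E
python3 - <<'E'
from loc import *
for n,g in(('top',{'y':(251,199),'b':(313,239)}),('scene',{'y':(265,181),'b':(247,142)})):
    im=cv2.imread(f'pics/{n[0]}0.png');c,T=pose(n)
    for k,(lo,hi) in {'y':((20,120,90),(35,255,255)),'b':((108,150,60),(130,255,255))}.items():
        for a,p,s in blobs(im,lo,hi):
            if np.hypot(*(p-g[k]))<25: print(n,k,a,p.round(1),s,onplane(c,T,p,.113).round(4))
c,T=pose('top')
for nm,uv,z in(('red1',(190,196),.07),('red2',(211,212),.07),('red3',(222,189),.07),('red4',(246,255),.07),('plant',(226,134),.1),('phone',(340,136),.16),('phonebase',(323,168),.03)): print(nm,onplane(c,T,uv,z).round(3))
E
```

```text
top y 59 [250.9 195.5] [247 192   9   8] [0.5527 0.0462 0.113 ]
top b 74 [313.2 236.8] [308 233  11   9] [ 0.493  -0.1189  0.113 ]
scene y 43 [265.  177.5] [261 175   9   6] [0.553  0.0471 0.113 ]
scene y 20 [265.1 186.6] [261 185   9   4] [0.5737 0.0755 0.113 ]
scene b 26 [246.5 141.1] [244 139   6   5] [ 0.4944 -0.1157  0.113 ]
scene b 21 [246.  148.9] [243 147   7   4] [ 0.5177 -0.0839  0.113 ]
red1 [0.522 0.196 0.07 ]
red2 [0.496 0.134 0.07 ]
red3 [0.559 0.123 0.07 ]
red4 [0.415 0.024 0.07 ]
plant [0.693 0.146 0.1  ]
phone [ 0.733 -0.124  0.16 ]
phonebase [ 0.688 -0.119  0.03 ]
```

arm_command([
  [-1, [-0.85, -0.72, 0], 0],
  [-1, [-0.85, -0.72, 0], 0],
  [-1, [-0.85, -0.72, 0], 0],
  [-1, [-0.85, -0.72, 0], 0],
])

```text
time: 0.43
ee_pos: [0.2913, 0.4733, 0.4043]
tcp_rot: [0.158, 0.987, -0.0, -0.0]
ft_force: [0.8, 0.6, 0.0]
width: 0.088
grasp_force: 0.0
```

arm_command([
  [-1, [-0.85, -0.72, 0], 0],
  [-1, [-0.85, -0.72, 0], 0],
  [-1, [-0.85, -0.72, 0], 0],
  [-1, [-0.85, -0.72, 0], 0],
])

```text
time: 0.77
ee_pos: [0.3783, 0.3309, 0.4046]
tcp_rot: [0.159, 0.987, -0.0, -0.0]
ft_force: [1.6, -0.1, -0.1]
width: 0.088
grasp_force: 0.0
```

arm_command([
  [-1, [-0.85, -0.72, 0], 0],
  [-1, [-0.85, -0.72, 0], 0],
  [-1, [-0.85, -0.72, 0], 0],
  [-1, [-0.85, -0.72, 0], 0],
])

```text
time: 1.1
ee_pos: [0.4652, 0.1888, 0.4047]
tcp_rot: [0.159, 0.987, -0.0, -0.0]
ft_force: [0.3, -0.1, -0.3]
width: 0.0881
grasp_force: 0.0
```

arm_command([
  [-1, [-0.85, -0.72, 0], 0.56],
  [-1, [-0.85, -0.72, 0], 0.56],
  [-1, [-0.85, -0.72, 0], 0.56],
  [-1, [-0.85, -0.72, 0], 0.56],
  [-1, [-0.85, -0.72, 0], 0.56],
  [-1, [-0.85, -0.72, 0], 0.56],
  [-1, [-0.85, -0.72, 0], 0.56],
  [-1, [-0.85, -0.72, 0], 0.56],
  [-1, [-0.85, -0.72, 0], 0.56],
  [-1, [-0.85, -0.72, 0], 0.56],
  [-1, [-0.85, -0.72, 0], 0.56],
  [-1, [-0.85, -0.72, 0], 0.56],
])

```text
time: 2.1
ee_pos: [0.5518, 0.0484, 0.4045]
tcp_rot: [0.678, 0.735, -0.0, -0.0]
ft_force: [-0.4, -0.2, -0.5]
width: 0.0881
grasp_force: 0.0
```

```bash
python3 - <<'E'
from loc import *
c,T=pose('wrist');o=bot.get_obs();im=bot.camera('wrist');cv2.imwrite('pics/w1.png',im)
print(o['time'],o['ee_pos'],o['tcp_rot'],o['joint_pos'].round(3),bot.nose_length)
for a,p,s in blobs(im,(20,120,90),(35,255,255)): print(a,p.round(1),s,onplane(c,T,p,.116).round(4))
E
```

```text
2.1 [0.55182323 0.04840298 0.40446252] [ 6.77790249e-01  7.35255256e-01 -2.69951677e-04 -1.13937804e-04] [-0.539  0.4    0.478  1.819 -0.218  0.976  0.111] 0.166
215 [238.5   5.1] [228   0  21  13] [0.5283 0.1906 0.116 ]
26 [242.2  16.7] [233  11  17   9] [0.5318 0.1829 0.116 ]
319 [208.   76.2] [199  66  19  21] [0.5069 0.1372 0.116 ]
298 [273.5  95.4] [265  86  18  20] [0.5619 0.1266 0.116 ]
42 [139.5 174. ] [131 169  13  15] [0.4489 0.0498 0.116 ]
418 [255.  183.4] [245 169  21  28] [0.5528 0.0496 0.116 ]
263 [126.1 182.8] [117 175  19  17] [0.4366 0.0406 0.116 ]
75 [214.4 212.9] [204 188  22  49] [0.5175 0.0181 0.116 ]
1047 [ 50.8 308.7] [ 36 278  39  61] [ 0.3536 -0.1016  0.116 ]
939 [456.2 309.9] [433 279  39  60] [ 0.7714 -0.0685  0.116 ]
23 [465.8 357.1] [464 353   6   7] [ 0.7987 -0.1277  0.116 ]
```

View pics/w1.png

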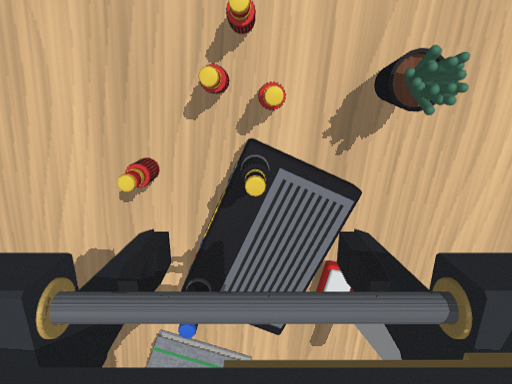

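The wrist view shows the yellow tip's circle at about (255,186), almost under the TCP. The nearest red look-alike, at (273,95), lies off the finger line. I'll lower partway and check again.

arm_command([
  [-1, [-0.007, 0.007, 0.667], 0],
  [-1, [-0.007, 0.007, 0.667], 0],
  [-1, [-0.007, 0.007, 0.667], 0],
  [-1, [-0.007, 0.007, 0.667], 0],
  [-1, [-0.007, 0.007, 0.667], 0],
])

```text
time: 2.57
ee_pos: [0.553, 0.0471, 0.3044]
tcp_rot: [0.678, 0.735, -0.001, -0.0]
ft_force: [-0.7, -0.0, -0.2]
width: 0.088
grasp_force: 0.0
```

```bash
python3 - <<'E'
from loc import *
c,T=pose('wrist');o=bot.get_obs();im=bot.camera('wrist');cv2.imwrite('pics/w2.png',im)
print(o['time'],o['ee_pos'])
for a,p,s in blobs(im,(20,120,90),(35,255,255)):
  if a>300: print(a,p.round(1),s,onplane(c,T,p,.116).round(4))
E
```

```text
2.5667 [0.55303357 0.04712375 0.30441875]
730 [184.6  63.7] [170  48  30  32] [0.5104 0.1359 0.116 ]
650 [281.4  92. ] [268  78  28  29] [0.5609 0.1262 0.116 ]
544 [ 72.3 216.3] [ 58 205  29  24] [0.4459 0.0473 0.116 ]
786 [253.7 228.2] [238 213  32  32] [0.5527 0.0484 0.116 ]
1054 [ 50.5 308.9] [ 36 278  38  61] [ 0.4259 -0.0189  0.116 ]
964 [456.3 309.4] [433 279  39  60] [0.6881 0.0021 0.116 ]
```

View pics/w2.png

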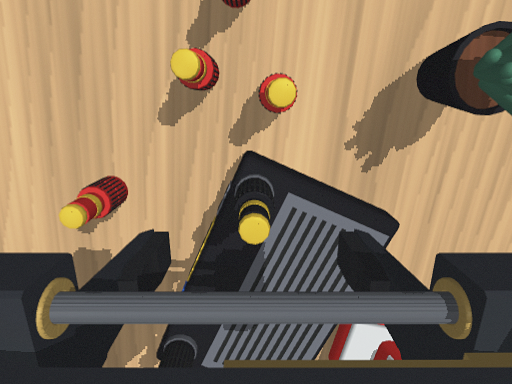

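The tip circle is centred at (254,229), which puts it within 1 mm of the grasp axis. Next I descend to the collar and close.

arm_command([
  [-1, [0.003, -0.001, 0.2], 0],
  [-1, [0.003, -0.001, 0.35], 0],
  [-1, [0.003, -0.001, 0.45], 0],
  [-1, [0.003, -0.001, 0.51], 0],
  [-1, [0.003, -0.001, 0.543], 0],
  [-1, [0.003, -0.001, 0.543], 0],
])

```text
time: 3.12
ee_pos: [0.5534, 0.0478, 0.2238]
tcp_rot: [0.678, 0.735, 0.0, 0.0]
ft_force: [0.1, -0.1, 0.6]
width: 0.0879
grasp_force: 0.0
```

arm_command([
  [1, [0, 0, 0], 0],
  [1, [0, 0, 0], 0],
  [1, [0, 0, 0], 0],
  [1, [0, 0, 0], 0],
  [1, [0, 0, 0], 0],
  [1, [0, 0, 0], 0],
  [1, [0, 0, 0], 0],
  [1, [0, 0, 0], 0],
  [1, [0, 0, 0], 0],
  [1, [0, 0, 0], 0],
  [1, [0, 0, 0], 0],
  [1, [0, 0, 0], 0],
])

```text
time: 4.12
ee_pos: [0.5529, 0.0477, 0.2232]
tcp_rot: [0.679, 0.735, -0.0, -0.0]
ft_force: [0.3, 0.5, 0.7]
width: 0.0284
grasp_force: 30.0
```

```bash
python3 - <<'E'
from h import *
o=bot.get_obs();print({k:np.round(o[k],3).tolist() for k in('time','joint_pos','ee_pos','ft_force','wrist_torque','width','grasp_force')})
E
```

```text
{'time': 4.117, 'joint_pos': [-0.431, 0.669, 0.351, 1.918, -0.376, 0.619, 0.238], 'ee_pos': [0.553, 0.048, 0.223], 'ft_force': [0.253, 0.465, 0.678], 'wrist_torque': [-0.066, 0.101, -0.049], 'width': 0.028, 'grasp_force': 30.0}
```

arm_command([
  [1, [0, 0, 0], 0.02],
  [1, [0, 0, 0], 0.04],
  [1, [0, 0, 0], 0.06],
  [1, [0, 0, 0], 0.08],
  [1, [0, 0, 0], 0.08],
  [1, [0, 0, 0], 0.08],
])

```text
time: 4.62
ee_pos: [0.5529, 0.0478, 0.2232]
tcp_rot: [0.737, 0.676, -0.0, 0.0]
ft_force: [0.1, -0.9, 0.1]
width: 0.0283
grasp_force: 30.0
```

```bash
python3 - <<'E'
from h import *
o=bot.get_obs();print({k:np.round(o[k],3).tolist() for k in('time','joint_pos','effort','ee_pos','tcp_rot','ft_force','wrist_torque','width','grasp_force')})
E
```

```text
{'time': 4.617, 'joint_pos': [-0.463, 0.677, 0.393, 1.919, -0.422, 0.627, 0.111], 'effort': [-0.163, -51.742, 7.714, -15.38, -0.08, 0.053, -0.105], 'ee_pos': [0.553, 0.048, 0.223], 'tcp_rot': [0.737, 0.676, -0.0, 0.0], 'ft_force': [0.081, -0.875, 0.075], 'wrist_torque': [-0.045, 0.066, -0.004], 'width': 0.028, 'grasp_force': 30.0}
```

arm_command([
  [1, [0, 0, 0], 0.03],
  [1, [0, 0, -0.001], 0.06],
  [1, [0, 0, -0.002], 0.09],
  [1, [0, 0, -0.003], 0.12],
  [1, [0, 0, -0.004], 0.15],
])

```text
time: 5.03
ee_pos: [0.5529, 0.0478, 0.2238]
tcp_rot: [0.835, 0.551, 0.0, -0.0]
ft_force: [0.3, -0.6, -0.2]
width: 0.0282
grasp_force: 30.0
```

```bash
python3 - <<'E'
from h import *
o=bot.get_obs();print({k:np.round(o[k],3).tolist() for k in('time','joint_pos','effort','ee_pos','tcp_rot','ft_force','wrist_torque','width','grasp_force')})
E
```

```text
{'time': 5.033, 'joint_pos': [-0.521, 0.694, 0.475, 1.923, -0.508, 0.645, -0.131], 'effort': [1.015, -51.873, 8.741, -15.05, 0.289, 0.037, 0.765], 'ee_pos': [0.553, 0.048, 0.224], 'tcp_rot': [0.835, 0.551, 0.0, -0.0], 'ft_force': [0.281, -0.555, -0.2], 'wrist_torque': [-0.044, -0.013, 0.026], 'width': 0.028, 'grasp_force': 29.998}
```

It turns freely clockwise from above: torque changed by only about 0.08 N m over 28°. I'll keep turning and rise with the thread.

arm_command([
  [1, [0, 0, -0.004], 0.05],
  [1, [0, 0, -0.006], 0.1],
  [1, [0, 0, -0.007], 0.15],
  [1, [0, 0, -0.009], 0.2],
  [1, [0, 0, -0.01], 0.25],
  [1, [0, 0, -0.012], 0.3],
  [1, [0, 0, -0.014], 0.35],
  [1, [0, 0, -0.015], 0.4],
  [1, [0, 0, -0.017], 0.45],
  [1, [0, 0, -0.017], 0.45],
])

```text
time: 5.87
ee_pos: [0.5534, 0.0475, 0.2265]
tcp_rot: [0.994, 0.111, 0.001, 0.001]
ft_force: [1.8, -2.0, -0.1]
width: 0.0281
grasp_force: 30.0
```

```bash
python3 - <<'E'
from h import *
o=bot.get_obs();print({k:np.round(o[k],3).tolist() for k in('time','joint_pos','ee_pos','tcp_rot','ft_force','wrist_torque','width','grasp_force')})
a=bot.camera('scene');cv2.imwrite('pics/s2.png',cv2.resize(a[90:290,160:360],(600,600)))
E
```

```text
{'time': 5.867, 'joint_pos': [-0.685, 0.767, 0.714, 1.93, -0.748, 0.729, -0.871], 'ee_pos': [0.553, 0.047, 0.226], 'tcp_rot': [0.994, 0.111, 0.001, 0.001], 'ft_force': [1.819, -1.951, -0.107], 'wrist_torque': [-0.329, -0.3, -0.013], 'width': 0.028, 'grasp_force': 30.002}
```

View pics/s2.png

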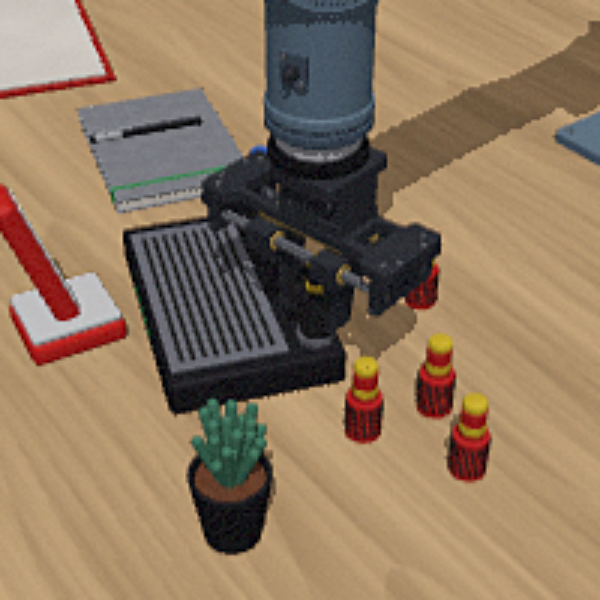

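The crop shows the collar held around (320,290) and nothing else moved. I'll finish the turn to about 2.5 rad.

arm_command([
  [1, [0, 0, -0.002], 0.05],
  [1, [0, 0, -0.003], 0.1],
  [1, [0, 0, -0.004], 0.15],
  [1, [0, 0, -0.006], 0.2],
  [1, [0, 0, -0.007], 0.25],
  [1, [0, 0, -0.009], 0.3],
  [1, [0, 0, -0.01], 0.35],
  [1, [0, 0, -0.011], 0.4],
  [1, [0, 0, -0.013], 0.45],
  [1, [0, 0, -0.014], 0.5],
  [1, [0, 0, -0.015], 0.53],
  [1, [0, 0, -0.015], 0.53],
  [1, [0, 0, -0.015], 0.53],
])

```text
time: 7.0
ee_pos: [0.5532, 0.0466, 0.2287]
tcp_rot: [0.905, -0.426, 0.001, 0.001]
ft_force: [2.8, -4.6, -1.3]
width: 0.0281
grasp_force: 30.0
```

```bash
python3 - <<'E'
from h import *
o=bot.get_obs();print({k:np.round(o[k],3).tolist() for k in('time','joint_pos','ee_pos','tcp_rot','ft_force','wrist_torque','width','grasp_force')})
E
```

```text
{'time': 7.0, 'joint_pos': [-0.832, 0.894, 0.96, 1.938, -0.984, 0.872, -1.786], 'ee_pos': [0.553, 0.047, 0.229], 'tcp_rot': [0.905, -0.426, 0.001, 0.001], 'ft_force': [2.834, -4.557, -1.322], 'wrist_torque': [-1.063, -0.581, -0.021], 'width': 0.028, 'grasp_force': 30.0}
```

arm_command([
  [1, [0, 0, -0.005], 0],
  [1, [0, 0, -0.01], 0],
  [1, [0, 0, -0.015], 0],
  [1, [0, 0, -0.02], 0],
  [1, [0, 0, -0.02], 0],
])

```text
time: 7.42
ee_pos: [0.553, 0.0466, 0.2316]
tcp_rot: [0.905, -0.426, 0.001, 0.001]
ft_force: [2.3, -5.1, -3.7]
width: 0.0283
grasp_force: 30.0
```

arm_command([
  [1, [0.004, 0.001, -0.01], 0],
  [1, [0.004, 0.001, -0.02], 0],
  [1, [0.004, 0.001, -0.03], 0],
  [1, [0.004, 0.001, -0.04], 0],
  [1, [0.004, 0.001, -0.04], 0],
])

```text
time: 7.83
ee_pos: [0.5529, 0.0479, 0.2377]
tcp_rot: [0.904, -0.427, -0.001, -0.001]
ft_force: [0.2, -0.2, -0.1]
width: 0.0286
grasp_force: 30.0
```

arm_command([
  [1, [0, 0, -0.04], 0],
  [1, [0, 0, -0.08], 0],
  [1, [0, 0, -0.14], 0],
  [1, [0, 0, -0.22], 0],
  [1, [0, 0, -0.3], 0],
  [1, [0, 0, -0.38], 0],
  [1, [0, 0, -0.46], 0],
  [1, [0, 0, -0.52], 0],
  [1, [0, 0, -0.55], 0],
  [1, [0, 0, -0.55], 0],
  [1, [0, 0, -0.55], 0],
  [1, [0, 0, -0.55], 0],
])

```text
time: 8.83
ee_pos: [0.5529, 0.0473, 0.3196]
tcp_rot: [0.904, -0.428, -0.0, 0.0]
ft_force: [-0.1, 0.4, -1.1]
width: 0.0287
grasp_force: 30.0
```

```bash
python3 - <<'E'
from h import *
o=bot.get_obs();print({k:np.round(o[k],3).tolist() for k in('time','joint_pos','qvel','ee_pos','tcp_rot','ft_force','width','grasp_force')})
a=bot.camera('scene');cv2.imwrite('pics/s3.png',cv2.resize(a[70:270,160:360],(600,600)))
E
```

```text
{'time': 8.833, 'joint_pos': [-0.917, 0.784, 1.106, 1.904, -0.84, 1.012, -1.883], 'qvel': [0.002, 0.003, -0.002, 0.003, 0.0, -0.001, 0.0], 'ee_pos': [0.553, 0.047, 0.32], 'tcp_rot': [0.904, -0.428, -0.0, 0.0], 'ft_force': [-0.052, 0.39, -1.068], 'width': 0.029, 'grasp_force': 30.0}
```

View pics/s3.png

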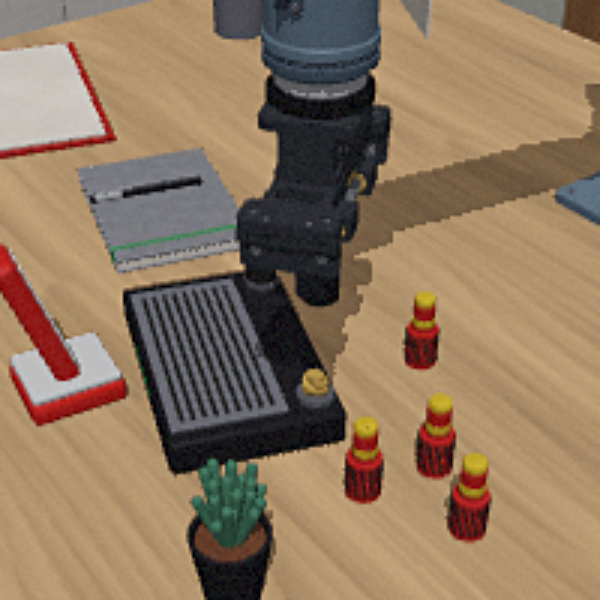

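The crop shows the bare brass post at (315,383), with the antenna in the fingers at (318,290) and everything else in place. One closer look will show whether it hangs upright.

```bash
python3 - <<'E'
from h import *
a=bot.camera('scene');w=bot.camera('wrist');t=bot.camera('top')
cv2.imwrite('pics/c4.png',np.hstack([cv2.resize(a[120:200,220:290],(350,400),interpolation=cv2.INTER_CUBIC),cv2.resize(w,(440,400))]))
E
```

```text
(no output)
```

View pics/c4.png

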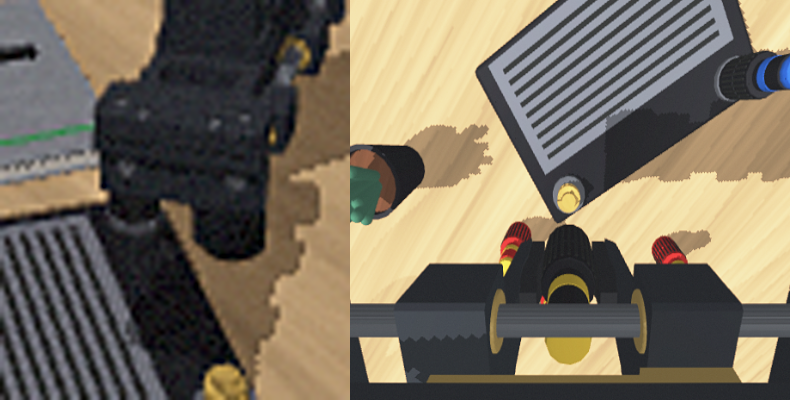

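```bash
python3 - <<'E'
from h import *
w=bot.camera('wrist');c=bot.calibration('wrist');H=np.linalg.inv(np.array(c['hand_eye']))
y0,x0,s=190,186,4
im=cv2.resize(w[y0:y0+194-44,x0:x0+140],None,fx=s,fy=s)
im=cv2.resize(w[190:384,170:342],None,fx=3,fy=3,interpolation=cv2.INTER_CUBIC)
print(im.shape)
for v in range(190,384,20): cv2.line(im,(0,(v-190)*3),(20,(v-190)*3),(0,0,255),1);cv2.putText(im,str(v),(22,(v-190)*3+5),0,.4,(0,0,255))
cv2.imwrite('pics/z5.png',im)
K=np.array(c['K']);k=np.array([c['k1'],0,0,0.])
# height h above underside, radius r, side sgn in tool x ; for grip height g and tilt th about tool y
for g in(.032,.038):
  for th in(0,4,8):
    R_=R.from_euler('y',th,degrees=True).as_matrix(); out=[]
    for h,x in((0,.0145),(0,-.0145),(.038,.0145),(.038,.01),(.072,.01),(.072,-.01),(.072,0)):
        p=R_@np.array([x,0,g-h])+[0,0,.147]; q=H[:3,:3]@p+H[:3,3]
        out.append(round(float(cv2.projectPoints(q[None],np.zeros(3),np.zeros(3),K,k)[0][0,0,1])))
    print(g,th,out)
E
```

```text
(582, 516, 3)
0.032 0 [212, 259, 243, 252, 302, 350, 327]
0.032 4 [209, 254, 245, 254, 310, 355, 333]
0.032 8 [206, 250, 247, 256, 318, 359, 339]
0.038 0 [208, 254, 237, 246, 291, 337, 315]
0.038 4 [204, 249, 238, 247, 298, 341, 320]
0.038 8 [201, 244, 239, 247, 304, 344, 325]
```

View pics/z5.png

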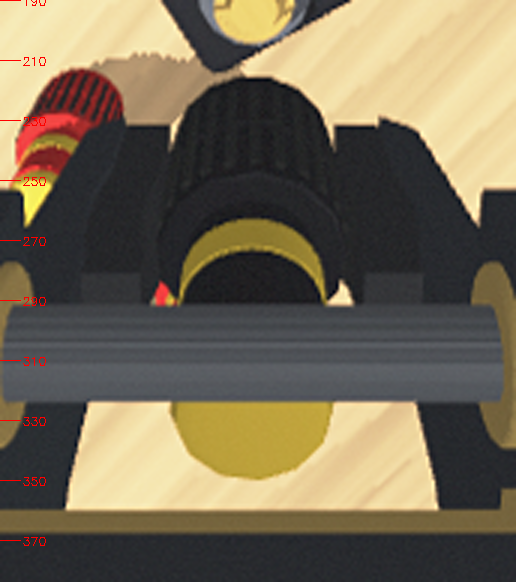

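The zoom shows the collar's lower edge at row 215, its upper edge at row 247 and the tip's far edge at row 349. An upright antenna in this grip would give 212, 243 and 350, so it is upright to within a few degrees.

```bash
python3 -c "
from plant import bot
print(bot.close_job())"
```

```text
the job is handed in; nothing more can be done
None
```

The yellow antenna came off clockwise (a left-hand thread), and the arm holds it upright and still with its lower end about 10 cm above the router; the final pictures showed nothing else moved, and the job is handed in.

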